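# Raise the food guard's window to the green clip

### The arm

A 6-joint arm with a two-finger parallel gripper is mounted at the origin on the work surface. World frame = base frame: x ahead of the robot, y to its left, z up, the work surface at z = 0. Lengths are in m, angles in rad, forces in N, time in s.
With the tool pointing down it reaches from about 0.375 to 0.9 m from the base axis. Payload 3.1 kg.
Tool frame: the origin (TCP) lies on the centre line of the jaws, within the pads' length; the fingertips stand 25 mm ahead of it and the grasp point (between the pads) lies 6 mm ahead of it (robot.nose_length is the y of the fingertips in the tool frame, in m); y points along the fingers, z is the direction in which the jaws open and shut, and the axes are right-handed (so a half turn about y gives the same grasp; the last joint's range is limited). The gripper opens to 87 mm and grips with 3 to 60 N. Pads are 19 mm wide; open, the fingers measure 117 mm over their backs; the gripper's body (75 mm by 190 mm) begins 51 mm behind the grasp point.
Start: joints at [1.101, 0.527, 1.433, -0, 1.181, -0.178], TCP at [0.18, 0.599, 0.248] pointing down, gripper open.
Joint ranges: [-3.08, 3.08], [-0.75, 2.2], [0.22, 2.44], [-1.43, 4.57], [0, 2.65], [-2.85, 2.85]. Speed limits (rad/s): [2.79, 2.79, 3.14, 3.14, 3.14, 3.14].

### API

Orientations are given as a unit quaternion [x, y, z, w].
In Python, from rig import robot, eyes, ticket gives the robot as it stands.
- The arm moves only by the tool play_rows, never from a script. Its argument "series" is a list of rows, each a list of 7 numbers: the opening, from 0 (shut) to 1 (fully open), then the shift along the tool's x, y, z scaled (see below), then the turn, a rotation vector about the tool's x, y, z scaled (see below). In form: [[claw, dx, dy, dz, ax, ay, az], ...]. A call has 1 to 12 rows; each row shifts and turns the commanded pose from where the row before left it, along the tool's axes as they then stand; what a row does not reach is not made up. The controller multiplies each number of a shift by 100 mm and each number of a turn by 180 degrees. A row lasts 1/12 s, in which the tool goes at most 41.7 mm and 7.16 degrees, less where a joint would pass 70% of its speed; a pose out of reach is approached as far as the arm can. A call with a number of a shift or a turn outside -1 to 1 is refused whole. A call with a gripper value outside its range is refused whole. The fingers move at their own pace and stop on an object; "grip_force" is the grip in N (left out, the last holds). Time passes only in rows, so rows that do not move let the fingers close. It gives the time, the measured TCP pose, the force and the opening at its end, in the units of the state.
- robot.get_obs(): the state, without advancing time (a new reading comes with each control period).
- eyes.camera(name): name is "scene" or "top" or "wrist"; returns the picture (384x512x3 uint8, red, green, blue); there is no depth.
- eyes.camera_params(name): a dict with "K" (3x3 intrinsics, pixels), "rvec" (rotation vector, rad) and "tvec" (3), from world to camera coordinates, as OpenCV has them. Camera axes: x right, y down, z forward; pixel columns grow to the right and rows downward; lengths in m; the calibration is good to about 2 mm. A picture is of the moment at which its call begins: read the wrist's pose just before it. camera_params takes no time and is no camera call; for the wrist camera it gives the pose at the moment of the call.
- ticket.hand_in(): hands the job in, once; it reports no verdict.
The state is a dict: "time": time; "q": joint angles; "joint_velocities": joint speeds; "joint_torque": joint torques, N m; "position": TCP position; "tool_rot": TCP orientation; "ft_force": force on the tool from outside, world axes, zero at the start; "moment": the same for the moment, N m; "grip_width": finger opening in m.
Only numpy, scipy, OpenCV 4.12 (cv2) and the standard library are available. Lean on these libraries where they do the work, as an engineer would, in place of code of your own. Each camera call takes 0.05 s, during which the arm holds its last target.

### The job

Push the sloping window of the food guard up with your fingertips from beneath its blue lip, until the red pointer on the window stands within the green clip's height on the frame, so that the pan behind can be reached, then take the hand away; the window stays where you leave it. Do not pinch the lip or press on the black strip on top of it, do not shift the clip, and leave the bowl, the jar and the pan where they stand.

Things in the scene. Friction and masses are not known exactly. Their poses are not given: they have to be found in the camera images.
- guard: Fixed open aluminium frame, 510 mm wide, 510 high: two slanting 30 mm square tracks, centred 240 mm left and right, carry a window; no sill, open behind; 22 mm high foot rails. Origin on the bench mid-opening, where the tracks' line meets it; x level into the guard (within 0.2 rad of world x), y left, z up. Tracks lean 30 degrees back: up along them is (0.5, 0, 0.866) in this frame.
- sash (a joint): Window's slide up along its tracks, m: 0 lowest, 0.23 upper stop. About 1 kg, balanced by hidden counterweights: it takes 3 to 6 N along the tracks to move slowly, more when fast, and stays where left. A pane 444 mm wide and 250 mm long in a 14 mm thick steel frame; its lower edge is level with the lip's underside, nothing of it hangs below.
- lip_root (a point): Blue lip across the window's foot: 400 mm wide, 8 thick, standing 40 mm out of the window frame, square to the pane, so it rises outwards at 30 degrees. Push on its underside. Origin in the pane's mid-plane, mid-width, level with the underside; z up along the tracks, -x square out of the pane (to the robot and up), y left. Underside: plane z = 0 from x = -7 to -47 mm.
- lip_edge (a point): Middle of the lip's outer lower edge (the end of the underside nearest the robot), 47 mm out from the pane's mid-plane; axes as lip_root. A black rubber strip 3 mm thick covers the whole top of the lip (its top lies at z = 11 mm); it must not be pressed.
- pointer (a point): The outer part of the red pointer, 6 mm high, a flat bar that reaches from the window's left edge out over the left track and the clip; it rides with the window, level with the lip's underside. Axes as lip_root.
- clip_mid (a point): Centre of the green clip on the outer side of the left track, a block 24 mm high along the track, 50 wide, 32 deep, marking the height for the pointer. z points up along the track: the pointer is in the clip's height when within 12 mm of this point along z. Held only by friction (about 20 N); not to be shifted.
- bowl_mid (a point): Loose steel bowl, 140 mm across and 60 mm high, in front of the guard, to one side; point on its axis 30 mm above the bench.
- jar_mid (a point): Loose amber jar with a white lid, 68 mm across and 110 mm high, in front of the guard, on the other side than the bowl; point on its axis 30 mm above the bench.
- pan_mid (a point): Loose open steel pan, 170 x 280 mm and 65 mm high, standing behind the window; point above the middle of its underside, 30 mm above the bench.

How it is judged:
On the way, in this order (a step that is already met when the one before it is completed fails the run):
1. the fingers push on the blue lip (contact force between the fingers and sash_c5 above 1 N), for 0.1 s.
2. the red pointer is within the green clip's height (z of pointer in the frame of clip_mid between -0.012 and 0.012 m), for 0.2 s.
At the end, for the whole second after the job is handed in: The window rests with the red pointer within 12 mm of the green clip's centre along the track, the clip has moved less than 5 mm, and bowl, jar and pan stand within 20 mm of where they were (all of step 2 and velocity of joint sash between -0.005 and 0.005 m/s and distance of clip_mid from where it was at the start of the episode below 0.005 m and distance of each of bowl_mid, jar_mid, pan_mid from where it was at the start of the episode below 0.02 m); the robot touches nothing.
It fails at once if the lip is pinched or pressed from above (over 3 N on its black strip) (contact force between the fingers and sash_c6 above 3 N).
It fails at once if the green clip is shifted by over 5 mm (distance of clip_mid from where it was at the start of the episode above 0.005 m).
It fails at once if the bowl is shifted or lifted by over 20 mm (distance of bowl_mid from where it was at the start of the episode above 0.02 m).
It fails at once if the jar is shifted or lifted by over 20 mm (distance of jar_mid from where it was at the start of the episode above 0.02 m).
It fails at once if the pan is shifted or lifted by over 20 mm (distance of pan_mid from where it was at the start of the episode above 0.02 m).
It also fails if it takes over 38 s, if anything falls off the work surface, if the arm or the gripper's body presses on something with over 40 N, if the wrist force passes 120 N, or if a joint passes its speed limit or range.

## Working session

There is one attempt and no reset: what is moved stays moved. The work goes in short steps, Python scripts to look and compute and a tool call to move; the robot and the scene stay as the last step left them, time stands still between calls to the robot, and variables do not carry over. Pictures are saved under pics/ and viewed, and the job is handed in when it is done.

Besides the shell and the picture viewer there is one more tool, called after "Request:" by a JSON object that holds its "name" and its "arguments", one argument or row to a line. play_rows: Moves the arm, as the interface text tells. Its arguments: {"type":"object","properties":{"series":{"type":"array","items":{"type":"array","items":{"type":"number"}}},"grip_force":{"type":"number"}},"required":["series"]}

```bash
ls; mkdir -p pics
python3 - <<'E'
from rig import robot, eyes, ticket
import cv2
print(robot.get_obs())
for n in ("scene","top","wrist"):
    p=eyes.camera_params(n);print(n,p)
    cv2.imwrite(f"pics/{n}0.png",eyes.camera(n)[:,:,::-1])
E
```

```text
pics
{'time': 0.0, 'q': array([ 1.10047272e+00,  5.28479152e-01,  1.43389367e+00, -8.12222954e-07,
        1.18138726e+00, -1.78513234e-01]), 'joint_velocities': array([-8.76711257e-04, -4.27706973e-04, -5.76501654e-04, -5.47090016e-05,
        8.24699653e-05, -1.96961557e-03]), 'joint_torque': array([-1.59324202e-05, -4.40042102e+01, -1.76588845e+01,  6.32163347e-02,
        5.83789323e-02, -1.62273454e-04]), 'position': array([0.17947375, 0.59797365, 0.24656634]), 'tool_rot': array([ 0.70031958, -0.10304873,  0.1025607 , -0.69886676]), 'ft_force': array([ 0.50206078, -0.31900715,  0.49228192]), 'moment': array([ 0.01826431,  0.02788816, -0.00193925]), 'grip_width': 0.08691373761527436}
scene {'K': array([[350.25208263,   0.        , 258.20321865],
       [  0.        , 350.25208263, 198.2392425 ],
       [  0.        ,   0.        ,   1.        ]]), 'rvec': array([ 0.02799564, -2.93612858,  1.05762599]), 'tvec': array([ 0.5583235 , -0.00240616,  1.00202178])}
top {'K': array([[354.53734798,   0.        , 256.70921389],
       [  0.        , 354.53734798, 191.90413956],
       [  0.        ,   0.        ,   1.        ]]), 'rvec': array([ 2.19196642, -2.14817881,  0.11413087]), 'tvec': array([0.07157555, 0.59638798, 0.97399037])}
wrist {'K': array([[342.16064506,   0.        , 257.79152321],
       [  0.        , 342.16064506, 189.82478682],
       [  0.        ,   0.        ,   1.        ]]), 'rvec': array([-2.32252328, -1.72638376, -0.25322827]), 'tvec': array([-0.62339479, -0.0347301 ,  0.39151736])}
```

View pics/scene0.png

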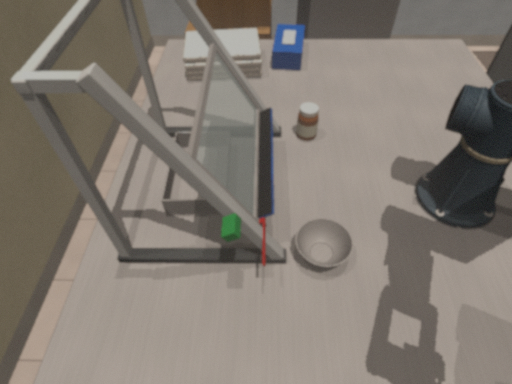

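View pics/top0.png

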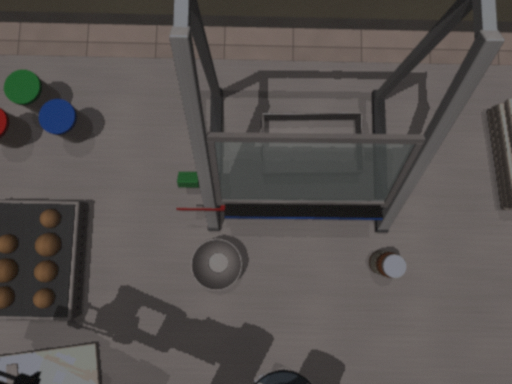

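View pics/wrist0.png

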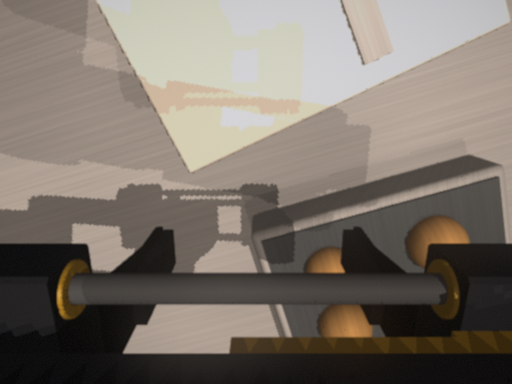

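The scene view shows the bowl at about (323,244), the jar at (308,121), the clip at (231,227), and the lip running from about (265,108) to (267,213). In the top view the lip runs (224,211)–(383,212), with the bowl at (218,264) and the jar at (392,265). I'll zoom in next.

Run:
```python
import cv2
a=cv2.imread("pics/top0.png")[120:300,160:420]
cv2.imwrite("pics/top0z.png",cv2.resize(a,None,fx=3,fy=3,interpolation=cv2.INTER_CUBIC))
a=cv2.imread("pics/scene0.png")[90:280,150:360]
cv2.imwrite("pics/scene0z.png",cv2.resize(a,None,fx=3,fy=3,interpolation=cv2.INTER_CUBIC))
```

```text
(no output)
```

View pics/top0z.png

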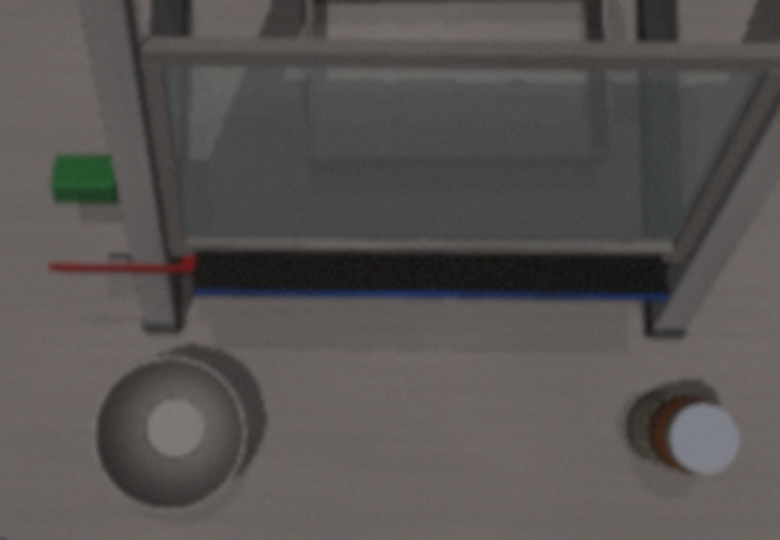

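View pics/scene0z.png

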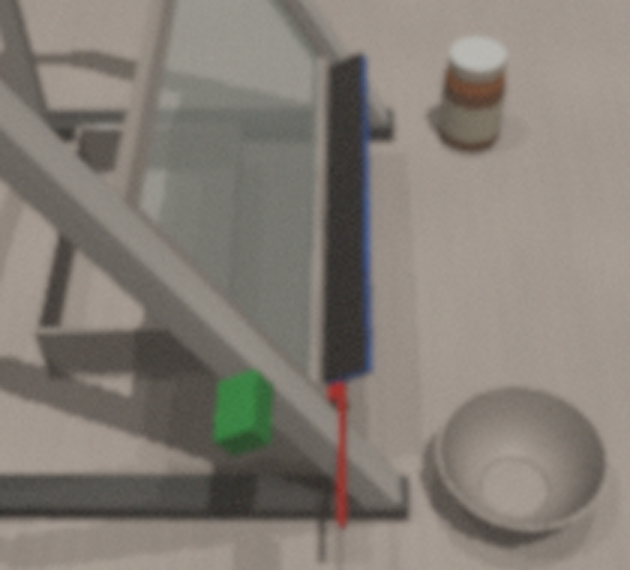

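```bash
cat > h.py <<'E'
import numpy as np, cv2
from scipy.optimize import least_squares
from scipy.spatial.transform import Rotation as R
zl=np.array([.5,0,.866025]); xl=np.array([.866025,0,-.5]); yl=np.array([0,1.,0])
def W(g,p):  # guard->world
    return R.from_euler('z',g[2]).apply(p)+np.array([g[0],g[1],0])
def lip(g,L,pts): pts=np.atleast_2d(pts); return W(g,pts@np.array([xl,yl,zl])+L*zl)
def proj(P,w): return cv2.projectPoints(np.atleast_2d(P).astype(float),P_[w]['rvec'],P_[w]['tvec'],P_[w]['K'],None)[0][:,0]
def tri(us,ut):
    A=[]
    for w,u in(('scene',us),('top',ut)):
        M=P_[w]['K']@np.c_[cv2.Rodrigues(P_[w]['rvec'])[0],P_[w]['tvec']]
        A.append(M)
    X=cv2.triangulatePoints(A[0],A[1],np.array(us,float),np.array(ut,float)).ravel();return X[:3]/X[3]
from rig import eyes
P_={w:eyes.camera_params(w) for w in('scene','top')}
S=lambda x,y:(x/3+150,y/3+90)
T=lambda x,y:(x/3+160,y/3+120)
E
cat > fit.py <<'E'
from h import *
print('lip left',tri(S(371,372),T(195,295)),'pointer tip',tri(S(343,525),T(50,267)))
obs=[('top',[-.047,.2,0],T(195,296)),('top',[-.047,-.2,0],T(667,301)),('scene',[-.047,.2,0],S(371,373)),('scene',[-.047,-.2,8e-3],S(366,57)),
('top',[-.047,.2,.008],T(195,291)),('top',[-.047,-.2,.008],T(667,294))]
def f(p): return np.concatenate([proj(lip(p[:3],p[3],o[1]),o[0])[0]-o[2] for o in obs])
r=least_squares(f,[.6,0,0,.1]);print('g,L',r.x,np.round(r.fun,1))
g=r.x[:3]
ims={w:cv2.imread(f'pics/{w}0.png') for w in('scene','top')}
cen={}
for w,im in ims.items():
    h=cv2.cvtColor(im,cv2.COLOR_BGR2HSV);m=cv2.inRange(h,(45,110,40),(80,255,255))
    if w=='top':m[:,:150]=0
    m[:80]=0
    ys,xs=np.nonzero(m);cen[w]=(xs,ys);print(w,len(xs),xs.mean(),ys.mean(),xs.min(),xs.max(),ys.min(),ys.max())
c8=np.array([[i,j,k] for i in(-.016,.016) for j in(-.025,.025) for k in(-.012,.012)])
def hull(q,w):
    a=proj(lip(g,0,c8+q),w)
    return a
def fc(q):
    o=[]
    for w in ims:
        a=hull(q,w);xs,ys=cen[w]
        o+=[a[:,0].min()-xs.min()+.0,a[:,1].min()-ys.min(),a[:,1].max()-ys.max()-1]
        if w=='scene':o+=[a[:,0].max()-xs.max()-1]
    return o
r2=least_squares(fc,[0,.28,.2]);print('clip xyz in lip axes',r2.x,np.round(r2.fun,1),'dz',r2.x[2]-r.x[3])
# objects on floor
for n,s,t,z in(('bowl rim',S(520,455),T(171,432),.06),('jar lid',S(478,52),T(704,437),.11)):
    print(n,tri(s,t),z)
for w,im in ims.items():
    im=im.copy()
    def L(a,c):
        a=np.round(a*8).astype(int);cv2.polylines(im,[a.reshape(-1,1,2)],False,c,1,cv2.LINE_AA,3)
    L(proj(lip(g,r.x[3],[[-.047,.2,0],[-.047,-.2,0],[-.047,-.2,.011],[-.047,.2,.011],[-.007,.2,.011],[-.007,-.2,.011]]),w),(0,255,255))
    for y in(.255,-.255,.225,-.225):L(proj(lip(g,0,[[-.015,y,0.02],[-.015,y,.5]]),w),(255,0,255))
    h=cv2.convexHull(hull(r2.x,w).astype(np.float32));L(np.r_[h,h[:1]],(255,255,255))
    cr=(slice(90,280),slice(150,360)) if w=='scene' else (slice(120,300),slice(160,420))
    cv2.imwrite(f'pics/ov_{w}.png',cv2.resize(im[cr],None,fx=3,fy=3))
E
python3 fit.py
```

```text
lip left [0.51640934 0.16283244 0.12742757] pointer tip [0.53735782 0.28914699 0.11513459]
g,L [ 0.50033931 -0.03735044  0.00784591  0.11540964] [ 0.2 -0.3 -0.4 -0.   0.5  0.7 -0.8 -0.6 -0.  -0.3  0.6  0.7]
scene 340 230.43235294117648 225.98235294117646 222 239 214 237
top 241 187.46473029045643 179.12448132780082 178 197 173 185
clip xyz in lip axes [-0.00173466  0.27825332  0.21725874] [-1.5 -3.   3.4  1.7  0.7 -2.1  1.9] dz 0.10184910143060942
bowl rim [0.39409781 0.1875345  0.05063428] 0.06
jar lid [ 0.40343977 -0.27292094  0.10904742] 0.11
```

View pics/ov_top.png

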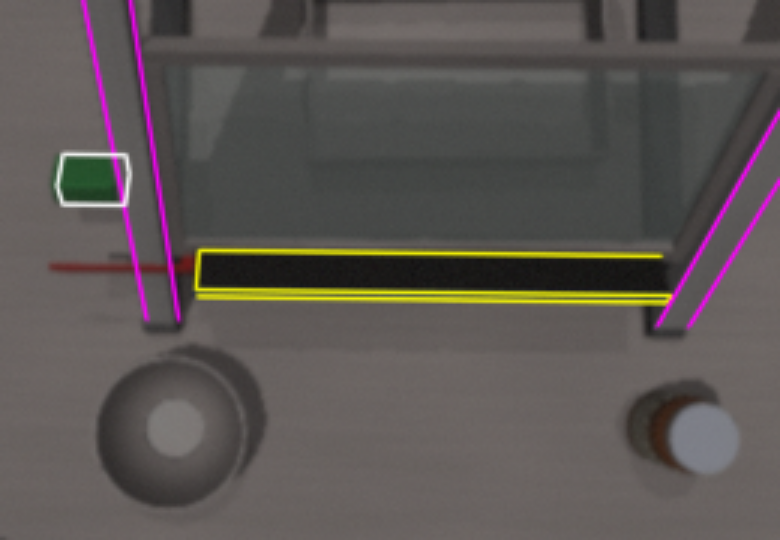

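View pics/ov_scene.png

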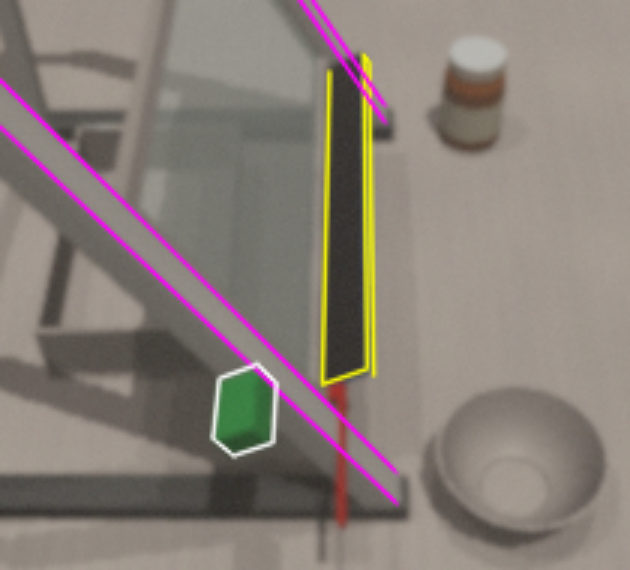

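The lip overlay fits to within 1 px. The window needs to rise about 0.10 m. Next I'll look at the tool axes, and at how the arm could reach a forward-pointing tool.

Run:
```python
from h import *
from rig import robot
o=robot.get_obs();print(o['time'],o['q'].round(4),o['position'])
M=R.from_quat(o['tool_rot']).as_matrix();print(M.round(3))
p=eyes.camera_params('wrist');Rc=cv2.Rodrigues(p['rvec'])[0];c=-Rc.T@p['tvec'];print('cam in tool',M.T@(c-o['position']),'axes',(M.T@Rc.T).round(3))
print([n for n in dir(robot) if n[0]!='_'],robot.nose_length)
```

```text
0.15 [ 1.1005  0.5282  1.4336 -0.      1.1814 -0.1785] [0.17953139 0.59810153 0.24679787]
[[ 0.958 -0.001  0.288]
 [-0.288 -0.002  0.958]
 [-0.    -1.    -0.002]]
cam in tool [-0.07953229 -0.13691445 -0.00045076] axes [[ 0.001  0.957  0.29 ]
 [-0.    -0.29   0.957]
 [ 1.    -0.001 -0.   ]]
['Unreachable', 'get_obs', 'nose_length'] 0.025
```

Request:
{"name": "play_rows", "arguments": {
  "series": [
    [0,0,-0.3,0,0,0,0],
    [0,0,-0.3,0,0,0,0],
    [0,0,-0.3,0,0,0,0],
    [0,0,0,0,0.03,0,0],
    [0,0,0,0,0.03,0,0],
    [0,0,0,0,0.03,0,0]
  ]
}}

```text
time: 0.65
position: [0.18, 0.5991, 0.3386]
tool_rot: [-0.592, 0.087, -0.117, 0.793]
ft_force: [-0.7, -0.3, -0.2]
grip_width: 0.0551
```

Run:
```python
from h import *
from rig import robot
o=robot.get_obs();print(o['time'],o['q'].round(4),o['position'])
M=R.from_quat(o['tool_rot']).as_matrix();print(M.round(3))
```

```text
0.65 [ 1.0744  0.333   1.531   0.0684  0.9953 -0.2338] [0.17998085 0.59911848 0.33862339]
[[ 0.958  0.083  0.276]
 [-0.288  0.273  0.918]
 [ 0.001 -0.959  0.285]]
```

```bash
cat > log.py <<'E'
import json
from rig import robot
o=robot.get_obs()
D=json.load(open('d.json')) if __import__('os').path.exists('d.json') else [[[1.10047272e+00,5.28479152e-01,1.43389367e+00,0,1.18138726e+00,-1.78513234e-01],[0.17947375,0.59797365,0.24656634],[0.70031958,-0.10304873,0.1025607,-0.69886676]]]
D.append([list(map(float,o[k])) for k in('q','position','tool_rot')]);json.dump(D,open('d.json','w'))
print(o['time'],o['q'].round(3),o['position'].round(4))
E
python3 log.py
cat > kin.py <<'E'
import json,numpy as np
from scipy.spatial.transform import Rotation as R
from scipy.optimize import least_squares
D=json.load(open('d.json'))
def rot(q,s=(1,1,1)):
    return R.from_euler('z',q[0])*R.from_euler('y',q[1]+q[2])*R.from_euler('z',s[0]*q[3])*R.from_euler('y',s[1]*q[4])*R.from_euler('z',s[2]*q[5])
def fk(q,p,s=(1,1,1)):
    A=R.from_euler('z',q[0]);B=A*R.from_euler('y',q[1]);C=A*R.from_euler('y',q[1]+q[2])
    return A.apply([p[0],p[1],p[2]])+B.apply([p[3],0,p[4]])+C.apply([p[5],0,p[6]])+rot(q,s).apply([0,0,p[7]])
if __name__=='__main__':
    import itertools
    for s in itertools.product((1,-1),repeat=3):
        T=[(rot(q,s).inv()*R.from_quat(t)) for q,_,t in D]
        print(s,[round((T[0].inv()*t).magnitude(),3) for t in T],T[0].as_matrix().round(2).tolist())
E
python3 kin.py
```

```text
0.65 [ 1.074  0.333  1.531  0.068  0.995 -0.234] [0.18   0.5991 0.3386]
(1, 1, 1) [0.0, 0.0] [[-0.0, 0.0, -1.0], [-1.0, -0.0, 0.0], [-0.0, 1.0, 0.0]]
(1, 1, -1) [0.0, 0.111] [[-0.35, -0.0, -0.94], [-0.94, -0.0, 0.35], [-0.0, 1.0, 0.0]]
(1, -1, 1) [0.0, 0.385] [[0.3, 0.69, 0.66], [-0.95, 0.12, 0.3], [0.12, -0.71, 0.69]]
(1, -1, -1) [0.0, 0.376] [[-0.05, 0.69, 0.72], [-0.99, -0.12, 0.05], [0.12, -0.71, 0.69]]
(-1, 1, 1) [0.0, 0.137] [[-0.0, 0.0, -1.0], [-1.0, -0.0, 0.0], [-0.0, 1.0, 0.0]]
(-1, 1, -1) [0.0, 0.12] [[-0.35, -0.0, -0.94], [-0.94, -0.0, 0.35], [-0.0, 1.0, 0.0]]
(-1, -1, 1) [0.0, 0.408] [[0.3, 0.69, 0.66], [-0.95, 0.12, 0.3], [0.12, -0.71, 0.69]]
(-1, -1, -1) [0.0, 0.385] [[-0.05, 0.69, 0.72], [-0.99, -0.12, 0.05], [0.12, -0.71, 0.69]]
```

Request:
{"name": "play_rows", "arguments": {
  "series": [
    [0,0,0,0,0,0,0.039],
    [0,0,0,0,0,0,0.039],
    [0,0,0,0,0,0,0.039],
    [0,0,0,0,0,0,0.039]
  ]
}}

```text
time: 0.98
position: [0.1796, 0.5986, 0.3389]
tool_rot: [-0.553, 0.23, 0.081, 0.796]
ft_force: [0.3, -0.6, 0.0]
grip_width: 0.0284
```

```bash
python3 log.py; python3 kin.py
```

```text
0.9833 [ 0.848  0.402  1.513  0.598  1.255 -0.703] [0.1796 0.5986 0.3389]
(1, 1, 1) [0.0, 0.0, 0.0] [[-0.0, 0.0, -1.0], [-1.0, -0.0, 0.0], [-0.0, 1.0, 0.0]]
(1, 1, -1) [0.0, 0.111, 1.049] [[-0.35, -0.0, -0.94], [-0.94, -0.0, 0.35], [-0.0, 1.0, 0.0]]
(1, -1, 1) [0.0, 0.385, 0.994] [[0.3, 0.69, 0.66], [-0.95, 0.12, 0.3], [0.12, -0.71, 0.69]]
(1, -1, -1) [0.0, 0.376, 0.386] [[-0.05, 0.69, 0.72], [-0.99, -0.12, 0.05], [0.12, -0.71, 0.69]]
(-1, 1, 1) [0.0, 0.137, 1.197] [[-0.0, 0.0, -1.0], [-1.0, -0.0, 0.0], [-0.0, 1.0, 0.0]]
(-1, 1, -1) [0.0, 0.12, 1.278] [[-0.35, -0.0, -0.94], [-0.94, -0.0, 0.35], [-0.0, 1.0, 0.0]]
(-1, -1, 1) [0.0, 0.408, 1.516] [[0.3, 0.69, 0.66], [-0.95, 0.12, 0.3], [0.12, -0.71, 0.69]]
(-1, -1, -1) [0.0, 0.385, 0.815] [[-0.05, 0.69, 0.72], [-0.99, -0.12, 0.05], [0.12, -0.71, 0.69]]
```

Request:
{"name": "play_rows", "arguments": {
  "series": [
    [0,0,-0.2,0.3,0,0,0.039],
    [0,0,-0.2,0.3,0,0,0.039],
    [0,0,-0.2,0.3,0,0,0.039],
    [0,0,0,0.3,0.02,0,0.039]
  ]
}}

```text
time: 1.32
position: [0.2466, 0.6875, 0.4221]
tool_rot: [-0.459, 0.359, 0.257, 0.771]
ft_force: [1.1, 1.4, 1.5]
grip_width: 0.0036
```

```bash
python3 log.py
cat >> kin.py <<'E'
    f=lambda p:np.concatenate([fk(q,p)-x for q,x,_ in D]+[1e-3*np.array(p)])
    r=least_squares(f,[0,.1,.3,0,.4,0,.4,.2]);print(r.x.round(4),np.abs(r.fun[:-8]).max())
E
python3 kin.py|tail -1
```

```text
1.3167 [ 0.741  0.629  1.117  0.974  1.71  -0.683] [0.2466 0.6875 0.4221]
[ 0.      0.111   0.2742 -0.      0.588   0.1141  0.3917  0.2805] 2.613210350665973e-06
```

```bash
cat > ik.py <<'E'
from kin import *
P=[0,.111,.2742,0,.588,.1141,.3917,.2805]
P=least_squares(lambda p:np.concatenate([fk(q,p)-x for q,x,_ in D]+[1e-3*np.array(p)]),P).x
RT=R.from_matrix([[0,0,-1],[-1,0,0],[0,1,0]])
lo=np.array([-3.08,-.75,.22,-1.43,0,-2.85]);hi=np.array([3.08,2.2,2.44,4.57,2.65,2.85])
def ori(yaw,pitch,flip=1):
    y=np.array([np.cos(yaw)*np.cos(pitch),np.sin(yaw)*np.cos(pitch),-np.sin(pitch)])
    z=np.array([np.sin(yaw),-np.cos(yaw),0])*flip
    return R.from_matrix(np.c_[np.cross(y,z),y,z])
def ik(pos,o,q0):
    f=lambda q:np.r_[(fk(q,P)-pos)*10,(o.inv()*(rot(q)*RT)).as_rotvec()]
    q0=np.clip(q0,lo+1e-3,hi-1e-3)
    r=least_squares(f,q0,bounds=(lo,hi));return r.x,np.abs(r.fun).max()
E
python3 - <<'E'
from ik import *
rng=np.random.default_rng(0)
g=np.array([.5003,-.03735]);yw=.00785
zl=np.array([.5,0,.866])
for yaw in(0,.2,.35,.5,.7):
  for pitch in (0,.26,.4):
    o=ori(yaw,pitch); d=o.as_matrix()[:,1]
    for s in(-.02,.105):
        tip=np.array([.5003,-.03735,0])+(.115+s)*zl+np.array([-.013,.037,.0075])-.01*zl
        sols=[]
        for k in range(40):
            q,e=ik(tip-.025*d,o,lo+(hi-lo)*rng.random(6))
            if e<1e-4 and not any(np.abs(q-t).max()<.01 for t in sols):sols.append(q)
        print(yaw,pitch,s,[t.round(2).tolist() for t in sols])
E
```

```text
0 0 -0.02 [[-0.52, 1.69, 2.43, 2.34, 2.38, -2.21]]
0 0 0.105 [[-0.4, 1.21, 2.42, 2.7, 2.02, -1.78]]
0 0.26 -0.02 []
0 0.26 0.105 [[-0.38, 0.93, 2.43, 2.77, 1.51, -1.65]]
0 0.4 -0.02 []
0 0.4 0.105 [[-0.37, 0.76, 2.38, 2.78, 1.17, -1.57]]
0.2 0 -0.02 [[-0.74, 1.63, 2.4, 2.0, 2.04, -2.36]]
0.2 0 0.105 [[-0.59, 1.18, 2.39, 2.31, 1.87, -1.88]]
0.2 0.26 -0.02 []
0.2 0.26 0.105 [[-0.56, 0.91, 2.39, 2.4, 1.43, -1.68]]
0.2 0.4 -0.02 []
0.2 0.4 0.105 [[-0.53, 0.75, 2.35, 2.4, 1.14, -1.54]]
0.35 0 -0.02 [[-0.84, 1.54, 2.34, 1.86, 1.82, -2.27]]
0.35 0 0.105 [[-0.68, 1.12, 2.32, 2.09, 1.73, -1.84]]
0.35 0.26 -0.02 [[-0.8, 1.34, 2.43, 2.06, 1.6, -2.14]]
0.35 0.26 0.105 [[-0.65, 0.87, 2.33, 2.15, 1.35, -1.63]]
0.35 0.4 -0.02 []
0.35 0.4 0.105 [[-0.62, 0.74, 2.3, 2.13, 1.11, -1.47]]
0.5 0 -0.02 [[-0.89, 1.44, 2.26, 1.72, 1.67, -2.12]]
0.5 0 0.105 [[-0.74, 1.07, 2.24, 1.9, 1.62, -1.73]]
0.5 0.26 -0.02 [[-0.85, 1.24, 2.34, 1.88, 1.43, -2.01]]
0.5 0.26 0.105 [[-0.71, 0.84, 2.25, 1.92, 1.29, -1.52]]
0.5 0.4 -0.02 [[-0.81, 1.11, 2.36, 1.95, 1.28, -1.9]]
0.5 0.4 0.105 [[-0.68, 0.72, 2.22, 1.88, 1.1, -1.37]]
0.7 0 -0.02 [[-0.9, 1.33, 2.14, 1.54, 1.56, -1.89]]
0.7 0 0.105 [[-0.78, 1.02, 2.1, 1.66, 1.57, -1.55]]
0.7 0.26 -0.02 [[-0.87, 1.14, 2.21, 1.62, 1.32, -1.79]]
0.7 0.26 0.105 [[-0.75, 0.82, 2.12, 1.63, 1.29, -1.36]]
0.7 0.4 -0.02 [[-0.83, 1.03, 2.23, 1.66, 1.18, -1.7]]
0.7 0.4 0.105 [[-0.72, 0.72, 2.1, 1.58, 1.14, -1.22]]
```

Run:
```python
from ik import *
q0=np.array([-.8,1.4,2.35,1.9,1.7,-2.1])
edge=np.array([.5003+.017,0.0,.1235])
for y0 in (0.,-.03):
 for yaw in(.2,.3,.4,.5,.7):
  for pitch in (-.1,0,.1):
    o=ori(yaw,pitch); d=o.as_matrix()[:,1]
    out=[]
    for dx,dz in((.017,-.03),(.077,.085),(-.02,-.03),(-.05,-.03),(-.05,.05),(-.1,.1)):
        tip=edge+[dx,y0,dz]
        q,e=ik(tip-.025*d,o,q0); out.append((q[2].round(2),q[5].round(2)) if e<1e-4 else 'X')
    print(y0,yaw,pitch,*out)
```

```text
0.0 0.2 -0.1 (np.float64(2.36), np.float64(-2.35)) (np.float64(2.37), np.float64(-1.89)) (np.float64(2.43), np.float64(-2.63)) X X X
0.0 0.2 0 (np.float64(2.41), np.float64(-2.32)) (np.float64(2.4), np.float64(-1.84)) X X X X
0.0 0.2 0.1 X (np.float64(2.41), np.float64(-1.77)) X X X X
0.0 0.3 -0.1 (np.float64(2.32), np.float64(-2.3)) (np.float64(2.33), np.float64(-1.87)) (np.float64(2.39), np.float64(-2.53)) X X X
0.0 0.3 0 (np.float64(2.38), np.float64(-2.28)) (np.float64(2.36), np.float64(-1.82)) X X X X
0.0 0.3 0.1 (np.float64(2.42), np.float64(-2.24)) (np.float64(2.37), np.float64(-1.74)) X X X X
0.0 0.4 -0.1 (np.float64(2.28), np.float64(-2.22)) (np.float64(2.28), np.float64(-1.82)) (np.float64(2.35), np.float64(-2.4)) (np.float64(2.4), np.float64(-2.56)) X X
0.0 0.4 0 (np.float64(2.33), np.float64(-2.2)) (np.float64(2.3), np.float64(-1.76)) (np.float64(2.4), np.float64(-2.4)) X X X
0.0 0.4 0.1 (np.float64(2.37), np.float64(-2.16)) (np.float64(2.31), np.float64(-1.69)) X X X X
0.0 0.5 -0.1 (np.float64(2.23), np.float64(-2.12)) (np.float64(2.22), np.float64(-1.74)) (np.float64(2.
[... 2695 characters left out ...]
64(-2.28)) X X
-0.03 0.7 -0.1 (np.float64(2.07), np.float64(-1.83)) (np.float64(2.06), np.float64(-1.52)) (np.float64(2.13), np.float64(-1.93)) (np.float64(2.18), np.float64(-2.01)) (np.float64(2.28), np.float64(-1.93)) (np.float64(2.41), np.float64(-1.99))
-0.03 0.7 0 (np.float64(2.11), np.float64(-1.8)) (np.float64(2.07), np.float64(-1.46)) (np.float64(2.17), np.float64(-1.91)) (np.float64(2.22), np.float64(-1.99)) (np.float64(2.31), np.float64(-1.89)) (np.float64(2.43), np.float64(-1.93))
-0.03 0.7 0.1 (np.float64(2.14), np.float64(-1.77)) (np.float64(2.08), np.float64(-1.4)) (np.float64(2.2), np.float64(-1.88)) (np.float64(2.26), np.float64(-1.97)) (np.float64(2.33), np.float64(-1.83)) X
```

```bash
cat > plan.py <<'E'
from ik import *
EDGE=np.array([.5173,0,.1235])
F=np.array([0,.025,.051])  # right fingertip centre, tool frame
def fpose(f,yaw,pitch):
    o=ori(yaw,pitch);return f-o.apply(F),o
# body sample points
B=[[x,y,z] for x in(-.0375,.0375) for y in(-.045,-.17) for z in(-.095,.095)]+[[x,.025,z] for x in(-.01,.01) for z in(-.0585,.0585)]+[[-.09,-.137,0],[-.05,-.28,0],[.05,-.28,0],[0,-.28,.05],[0,-.28,-.05]]
B=np.array(B)
def clear(pos,o):
    W=o.apply(B)+pos
    W=np.concatenate([W]+[W[i]+(W[j]-W[i])*t for i,j in((0,1),(2,3),(4,5),(6,7),(0,2),(1,3),(4,6),(5,7)) for t in np.linspace(0,1,8)[1:-1,None,None].reshape(-1,1,1)] if False else [W])
    floor=W[:,2].min(); 
    b=[np.hypot(*(W[i,:2]-[.394,.1875]))-.07 for i in range(len(W)) if W[i,2]<.08]
    j=[np.hypot(*(W[i,:2]-[.403,-.273]))-.034 for i in range(len(W)) if W[i,2]<.13]
    # guard: signed distance in front of tracks plane (through guard origin, incl lip 47mm)
    s=((W-[.5003,-.037,0])@np.array([-.866,0,.5])-.047).min()
    return floor,min(b+[9]),min(j+[9]),s
def now():
    from rig import robot
    ob=robot.get_obs();return ob['q'],ob['position'],R.from_quat(ob['tool_rot'])
def delta(p0,o0,p1,o1):
    return o0.inv().apply(p1-p0)/.1,(o0.inv()*o1).as_rotvec()/np.pi
E
python3 - <<'E'
from plan import *
q0=np.array([-.8,1.3,2.3,1.7,1.6,-2.])
qs={}
for n,f,yaw,pitch in(('C',[.533,-.06,.09],.6,.05),('A',[.487,-.06,.09],.6,.05),('up',[.64-.04,-.06,.205],.6,.05),('V',[.47,-.04,.17],.75,.05),('V2',[.46,.0,.25],.9,.05)):
    p,o=fpose(np.array(f),yaw,pitch);q,e=ik(p,o,q0);qs[n]=q;print(n,q.round(2),e<1e-4,p.round(3),np.round(clear(p,o),3))
q,_,_=now()
for t in np.linspace(0,1,13):
    x=q+(qs['V']-q)*t;p=fk(x,P);o=rot(x)*RT
    print(round(t,2),p.round(3),o.as_matrix()[:,1].round(2),o.as_matrix()[:,2].round(2),np.round(clear(p,o),3))
E
```

```text
C [-1.    1.35  2.26  1.56  1.51 -2.04] True [ 0.484 -0.032  0.091] [ 0.055  0.098  0.032 -0.039]
A [-1.15  1.44  2.34  1.46  1.42 -2.21] True [ 0.438 -0.032  0.091] [0.055 0.104 0.051 0.001]
up [-0.84  0.97  2.21  1.7   1.53 -1.61] True [ 0.551 -0.032  0.206] [ 0.17   9.     9.    -0.039]
V [-1.16  1.19  2.39  1.28  1.38 -1.99] True [ 0.417 -0.02   0.171] [0.135 9.    9.    0.055]
V2 [-1.1   0.91  2.39  1.16  1.45 -1.72] True [0.405 0.012 0.251] [0.215 9.    9.    0.103]
0.0 [0.247 0.687 0.422] [-0.73  0.45 -0.52] [0.32 0.89 0.32] [0.382 9.    9.    0.235]
0.08 [0.331 0.631 0.366] [-0.69  0.54 -0.47] [0.45 0.84 0.3 ] [0.328 9.    9.    0.136]
0.17 [0.399 0.564 0.315] [-0.64  0.65 -0.42] [0.59 0.76 0.28] [0.275 9.    9.    0.06 ]
0.25 [0.45  0.489 0.27 ] [-0.56  0.75 -0.37] [0.71 0.66 0.27] [2.28e-01 9.00e+00 9.00e+00 5.00e-03]
0.33 [0.483 0.411 0.231] [-0.45  0.84 -0.31] [0.81 0.53 0.25] [ 0.188  9.     9.    -0.041]
0.42 [0.502 0.335 0.199] [-0.32  0.91 -0.27] [0.9  0.38 0.22] [ 0.154  9.     9.    -0.064]
0.5 [0.507 0.264 0.173] [-0.17  0.96 -0.22] [0.96 0.22 0.2 ] [ 0.129  9.     0.433 -0.067]
0.58 [0.501 0.199 0.155] [-0.01  0.98 -0.18] [0.98 0.05 0.17] [ 0.111  9.     0.383 -0.063]
0.67 [0.488 0.143 0.144] [ 0.15  0.98 -0.14] [ 0.98 -0.13  0.14] [ 0.1    9.     0.223 -0.052]
0.75 [0.471 0.094 0.141] [ 0.31  0.94 -0.11] [ 0.95 -0.3   0.11] [ 0.098  9.     0.063 -0.03 ]
0.83 [0.453 0.051 0.144] [ 0.47  0.88 -0.09] [ 0.88 -0.46  0.08] [ 1.04e-01  9.00e+00  7.40e-02 -2.00e-03]
0.92 [0.434 0.014 0.154] [ 0.61  0.79 -0.07] [ 0.79 -0.61  0.04] [0.116 9.    0.119 0.029]
1.0 [ 0.417 -0.02   0.171] [ 0.73  0.68 -0.05] [ 0.68 -0.73  0.  ] [0.135 9.    9.    0.055]
```

```bash
cat > rows.py <<'E'
from plan import *
def rows(qs,claw=1,src=None):
    """joint waypoints -> tool rows"""
    q,p,o=now() if src is None else src
    out=[]
    for x in qs:
        p1=fk(x,P);o1=rot(x)*RT
        d,a=delta(p,o,p1,o1)
        d=d.round(3);a=a.round(3)
        out.append([claw]+d.tolist()+a.tolist())
        # propagate rounded
        p=p+o.apply(d*.1);o=o*R.from_rotvec(a*np.pi)
        print(np.round(np.linalg.norm(d)*100),np.round(np.linalg.norm(a)*180,1),p.round(3),np.round(clear(p,o),3))
    print(out)
E
python3 - <<'E'
from rows import *
q,_,_=now()
qv=np.array([.74,.91,2.37,1.16,1.45,-1.72])
rows([q+(qv-q)*t for t in np.linspace(0,1,13)[1:]])
E
```

```text
50.0 3.4 [0.225 0.672 0.379] [0.342 9.    9.    0.219]
49.0 3.3 [0.201 0.653 0.341] [0.303 9.    9.    0.209]
48.0 3.4 [0.174 0.632 0.307] [0.268 9.    9.    0.203]
47.0 3.0 [0.144 0.609 0.278] [0.238 9.    9.    0.204]
46.0 3.0 [0.113 0.584 0.254] [0.213 9.    9.    0.21 ]
46.0 2.9 [0.081 0.557 0.235] [0.194 9.    9.    0.221]
45.0 2.9 [0.048 0.53  0.222] [0.181 9.    9.    0.235]
44.0 2.7 [0.015 0.502 0.215] [0.175 9.    9.    0.255]
44.0 2.7 [-0.018  0.474  0.214] [0.174 9.    9.    0.278]
43.0 2.6 [-0.051  0.446  0.219] [0.179 9.    9.    0.305]
43.0 2.6 [-0.082  0.419  0.229] [0.191 9.    9.    0.334]
42.0 2.6 [-0.112  0.393  0.245] [0.208 9.    9.    0.365]
[[1, 0.195, 0.31, -0.344, -0.006, 0.005, 0.017], [1, 0.164, 0.295, -0.359, -0.004, 0.006, 0.017], [1, 0.133, 0.28, -0.37, -0.003, 0.007, 0.017], [1, 0.101, 0.266, -0.379, -0.002, 0.007, 0.015], [1, 0.066, 0.252, -0.385, -0.0, 0.007, 0.015], [1, 0.03, 0.236, -0.39, -0.0, 0.008, 0.014], [1, -0.006, 0.223, -0.389, 0.0, 0.008, 0.014], [1, -0.044, 0.21, -0.386, 0.001, 0.009, 0.012], [1, -0.082, 0.197, -0.38, 0.002, 0.009, 0.012], [1, -0.118, 0.183, -0.371, 0.002, 0.009, 0.011], [1, -0.157, 0.17, -0.358, 0.002, 0.01, 0.01], [1, -0.193, 0.157, -0.343, 0.002, 0.01, 0.01]]
```

Request:
{"name": "play_rows", "arguments": {
  "series": [
    [1,0.16,0.25,-0.28,-0.005,0.005,0.015],
    [1,0.15,0.25,-0.29,-0.003,0.005,0.015],
    [1,0.12,0.24,-0.3,-0.003,0.006,0.014],
    [1,0.1,0.23,-0.31,-0.002,0.006,0.013],
    [1,0.08,0.22,-0.32,0,0.006,0.012],
    [1,0.05,0.21,-0.33,0,0.006,0.012],
    [1,0.02,0.2,-0.33,0,0.007,0.012],
    [1,-0.01,0.19,-0.33,0,0.007,0.011],
    [1,-0.04,0.18,-0.33,0.001,0.008,0.01],
    [1,-0.07,0.17,-0.33,0.002,0.008,0.01],
    [1,-0.1,0.16,-0.32,0.002,0.008,0.01],
    [1,-0.12,0.15,-0.31,0.002,0.008,0.01]
  ]
}}

```text
time: 2.32
position: [-0.0633, 0.4401, 0.2294]
tool_rot: [-0.412, 0.546, 0.362, 0.633]
ft_force: [0.1, -0.7, -0.4]
grip_width: 0.0758
```

```bash
python3 log.py
python3 - <<'E'
from rows import *
q,_,_=now()
qv=np.array([-1.1,.91,2.37,1.16,1.45,-1.72])
w=[q+(qv-q)*t for t in np.linspace(0,1,21)[1:]]
rows(w[:12]);
E
```

```text
2.3167 [ 0.747  0.842  2.201  1.15   1.485 -1.544] [-0.0633  0.4401  0.2294]
38.0 5.3 [-0.025  0.442  0.23 ] [0.192 9.    9.    0.299]
38.0 5.3 [0.012 0.44  0.23 ] [0.193 9.    9.    0.278]
38.0 5.3 [0.05  0.436 0.23 ] [0.193 9.    9.    0.258]
37.0 5.3 [0.086 0.428 0.231] [0.194 9.    9.    0.242]
37.0 5.3 [0.122 0.417 0.231] [0.194 9.    9.    0.225]
37.0 5.3 [0.156 0.403 0.232] [0.195 9.    9.    0.206]
37.0 5.3 [0.189 0.387 0.232] [0.195 9.    9.    0.185]
37.0 5.3 [0.221 0.368 0.233] [0.196 9.    9.    0.166]
37.0 5.3 [0.25  0.346 0.234] [0.197 9.    9.    0.15 ]
36.0 5.3 [0.278 0.322 0.235] [0.197 9.    9.    0.138]
36.0 5.3 [0.303 0.296 0.235] [0.198 9.    9.    0.128]
36.0 5.2 [0.326 0.268 0.236] [0.199 9.    9.    0.121]
[[1, 0.051, -0.338, 0.165, 0.029, 0.004, -0.001], [1, 0.049, -0.336, 0.167, 0.029, 0.005, -0.001], [1, 0.046, -0.333, 0.169, 0.029, 0.004, -0.0], [1, 0.044, -0.33, 0.17, 0.029, 0.004, -0.001], [1, 0.042, -0.328, 0.172, 0.029, 0.004, -0.001], [1, 0.041, -0.325, 0.173, 0.029, 0.004, -0.0], [1, 0.037, -0.322, 0.175, 0.029, 0.003, -0.001], [1, 0.037, -0.32, 0.177, 0.029, 0.004, 0.0], [1, 0.034, -0.317, 0.178, 0.029, 0.004, -0.0], [1, 0.031, -0.315, 0.179, 0.029, 0.003, -0.001], [1, 0.03, -0.312, 0.181, 0.029, 0.004, 0.0], [1, 0.028, -0.31, 0.183, 0.029, 0.003, 0.0]]
```

Request:
{"name": "play_rows", "arguments": {
  "series": [
    [1,0.05,-0.338,0.166,0.029,0.004,-0.001],
    [1,0.049,-0.336,0.167,0.029,0.005,-0.001],
    [1,0.046,-0.333,0.169,0.029,0.004,0],
    [1,0.044,-0.33,0.17,0.029,0.004,-0.001],
    [1,0.042,-0.328,0.172,0.029,0.004,-0.001],
    [1,0.041,-0.325,0.173,0.029,0.004,0],
    [1,0.037,-0.322,0.175,0.029,0.003,-0.001],
    [1,0.037,-0.32,0.177,0.029,0.004,0],
    [1,0.034,-0.317,0.178,0.029,0.004,0],
    [1,0.031,-0.315,0.179,0.029,0.003,-0.001],
    [1,0.03,-0.312,0.181,0.029,0.004,0],
    [1,0.028,-0.31,0.183,0.029,0.003,0]
  ]
}}

```text
time: 3.32
position: [0.3287, 0.2678, 0.2358]
tool_rot: [-0.051, 0.691, -0.012, 0.721]
ft_force: [0.8, 0.2, -0.0]
grip_width: 0.087
```

```bash
python3 log.py
python3 - <<'E'
from rows import *
q,_,_=now()
p,o=fpose(np.array([.46,-.04,.2]),.75,.05)
qv,e=ik(p,o,np.array([-1.1,1.1,2.37,1.2,1.45,-1.8]));print(qv,e)
rows([q+(qv-q)*t for t in np.linspace(0,1,11)[1:]])
E
```

```text
3.3167 [-0.361  0.881  2.296  1.159  1.467 -1.644] [0.3287 0.2678 0.2358]
[-1.19644941  1.12053112  2.42691124  1.24206584  1.379041   -1.95425134] 1.937339177970898e-14
32.0 5.1 [0.346 0.242 0.231] [0.194 9.    9.    0.105]
31.0 5.1 [0.362 0.215 0.227] [0.19  9.    9.    0.093]
31.0 5.1 [0.375 0.187 0.223] [0.186 9.    9.    0.084]
31.0 5.1 [0.387 0.158 0.219] [0.183 9.    9.    0.078]
31.0 5.1 [0.395 0.129 0.216] [0.179 9.    9.    0.074]
31.0 5.1 [0.402 0.099 0.213] [0.176 9.    9.    0.073]
30.0 4.9 [0.407 0.07  0.209] [0.173 9.    9.    0.074]
30.0 5.1 [0.409 0.04  0.206] [0.171 9.    9.    0.077]
30.0 5.1 [0.409 0.01  0.204] [0.168 9.    9.    0.077]
30.0 4.9 [ 0.407 -0.02   0.201] [0.165 9.    9.    0.079]
[[1, 0.074, -0.264, 0.16, 0.028, 0.003, 0.001], [1, 0.07, -0.26, 0.162, 0.028, 0.004, 0.0], [1, 0.066, -0.257, 0.165, 0.028, 0.003, 0.001], [1, 0.062, -0.254, 0.167, 0.028, 0.003, 0.001], [1, 0.057, -0.25, 0.17, 0.028, 0.003, 0.0], [1, 0.054, -0.246, 0.173, 0.028, 0.004, 0.001], [1, 0.05, -0.242, 0.175, 0.027, 0.003, 0.0], [1, 0.046, -0.24, 0.178, 0.028, 0.003, 0.001], [1, 0.042, -0.235, 0.18, 0.028, 0.003, 0.001], [1, 0.037, -0.231, 0.182, 0.027, 0.003, 0.001]]
```

Request:
{"name": "play_rows", "arguments": {
  "series": [
    [1,0.074,-0.264,0.16,0.028,0.003,0.001],
    [1,0.07,-0.26,0.162,0.028,0.004,0],
    [1,0.066,-0.257,0.165,0.028,0.003,0.001],
    [1,0.062,-0.254,0.167,0.028,0.003,0.001],
    [1,0.057,-0.25,0.17,0.028,0.003,0],
    [1,0.054,-0.246,0.173,0.028,0.004,0.001],
    [1,0.05,-0.242,0.175,0.027,0.003,0],
    [1,0.046,-0.24,0.178,0.028,0.003,0.001],
    [1,0.042,-0.235,0.18,0.028,0.003,0.001]
  ]
}}

```text
time: 4.07
position: [0.4086, 0.0098, 0.2028]
tool_rot: [0.236, 0.665, -0.272, 0.654]
ft_force: [0.3, -1.4, -0.6]
grip_width: 0.0869
```

```bash
python3 log.py
python3 - <<'E'
from rows import *
import cv2
from rig import eyes
for n in('scene','wrist','top'): cv2.imwrite(f'pics/{n}1.png',eyes.camera(n)[:,:,::-1])
q,_,_=now()
p,o=fpose(np.array([.487,-.06,.088]),.6,.05)
qv,e=ik(p,o,np.array([-1.1,1.4,2.3,1.4,1.45,-2.2]));print(qv,e)
rows([q+(qv-q)*t for t in np.linspace(0,1,9)[1:]])
E
```

```text
4.0667 [-1.115  1.1    2.415  1.234  1.385 -1.926] [0.4086 0.0098 0.2028]
[-1.15107855  1.44262371  2.33880276  1.45547159  1.4232447  -2.20661733] 4.6651071894387984e-11
15.0 1.8 [0.414 0.002 0.191] [0.154 9.    9.    0.066]
15.0 1.7 [ 0.419 -0.004  0.178] [0.139 9.    9.    0.056]
15.0 1.8 [ 0.423 -0.01   0.164] [0.125 9.    0.135 0.046]
16.0 1.6 [ 0.427 -0.016  0.15 ] [0.11  9.    0.051 0.036]
16.0 1.6 [ 0.431 -0.021  0.135] [0.096 9.    0.049 0.027]
16.0 1.8 [ 0.434 -0.025  0.12 ] [0.082 9.    0.049 0.018]
16.0 1.6 [ 0.436 -0.029  0.105] [0.067 0.105 0.049 0.009]
16.0 1.7 [ 0.438 -0.032  0.089] [0.053 0.09  0.051 0.   ]
[[1, 0.124, -0.008, 0.087, 0.01, 0.0, 0.002], [1, 0.131, -0.006, 0.08, 0.009, 0.001, 0.002], [1, 0.135, -0.005, 0.074, 0.01, 0.0, 0.001], [1, 0.141, -0.003, 0.067, 0.009, 0.001, -0.0], [1, 0.146, -0.002, 0.06, 0.009, 0.0, -0.0], [1, 0.15, -0.001, 0.052, 0.01, 0.001, -0.001], [1, 0.154, 0.001, 0.044, 0.009, 0.0, -0.001], [1, 0.158, 0.003, 0.035, 0.009, 0.001, -0.002]]
```

View pics/scene1.png

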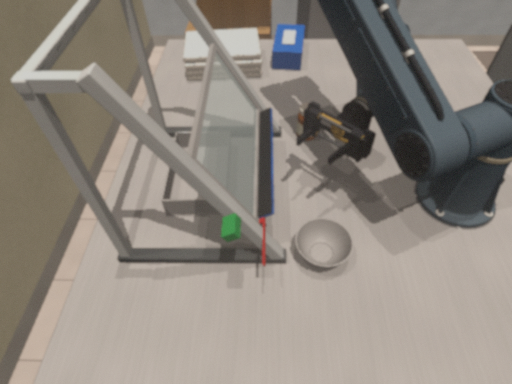

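View pics/wrist1.png

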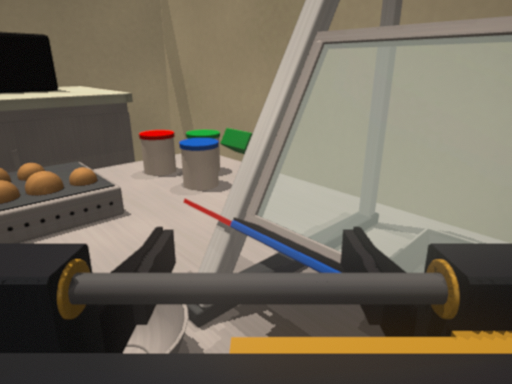

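View pics/top1.png

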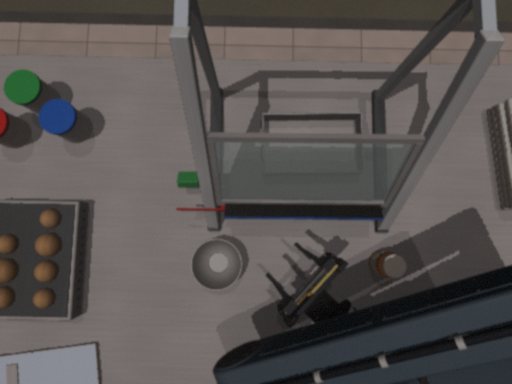

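The hand (top view, about (310,285)) points forward and left. It is clear of the jar at (390,265) and the bowl at (218,264), and nothing has moved. Next I'll lower it to just in front of the lip.

Request:
{"name": "play_rows", "arguments": {
  "series": [
    [1,0.124,-0.008,0.087,0.01,0,0.002],
    [1,0.131,-0.006,0.08,0.009,0.001,0.002],
    [1,0.135,-0.005,0.074,0.01,0,0.001],
    [1,0.141,-0.003,0.067,0.009,0.001,0],
    [1,0.146,-0.002,0.06,0.009,0,0],
    [1,0.15,-0.001,0.052,0.01,0.001,-0.001],
    [1,0.154,0.001,0.044,0.009,0,-0.001],
    [1,0.158,0.003,0.035,0.009,0.001,-0.002]
  ]
}}

```text
time: 4.88
position: [0.4379, -0.0278, 0.0895]
tool_rot: [0.312, 0.634, -0.343, 0.618]
ft_force: [-0.3, -0.4, -0.7]
grip_width: 0.0869
```

```bash
python3 log.py
python3 - <<'E'
from plan import *
import cv2
from rig import eyes
for n in('scene','wrist','top'): cv2.imwrite(f'pics/{n}2.png',eyes.camera(n)[:,:,::-1])
a=cv2.imread("pics/top2.png")[120:320,200:420];cv2.imwrite("pics/top2z.png",cv2.resize(a,None,fx=3,fy=3))
a=cv2.imread("pics/scene2.png")[90:240,200:400];cv2.imwrite("pics/scene2z.png",cv2.resize(a,None,fx=3,fy=3))
q,p,o=now();print('Rfinger',p+o.apply(F),'Lfinger',p+o.apply(F*[1,1,-1]),o.as_matrix().round(3))
p1,o1=fpose(np.array([.533,-.06,.088]),.6,.05)
print(delta(p,o,p1,o1))
E
```

```text
4.8833 [-1.142  1.444  2.341  1.457  1.424 -2.211] [ 0.4379 -0.0278  0.0895]
Rfinger [ 0.48719643 -0.05523121  0.08871393] Lfinger [0.42893097 0.02848907 0.08894078] [[-0.041  0.82   0.571]
 [-0.026  0.571 -0.821]
 [-0.999 -0.048 -0.002]]
(array([-0.00986612,  0.35275615,  0.29879221]), array([ 0.00257988, -0.00058177, -0.00051468]))
```

View pics/scene2z.png

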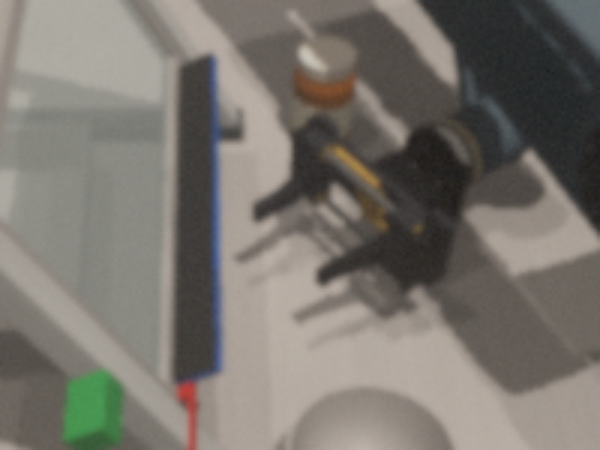

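View pics/top2z.png

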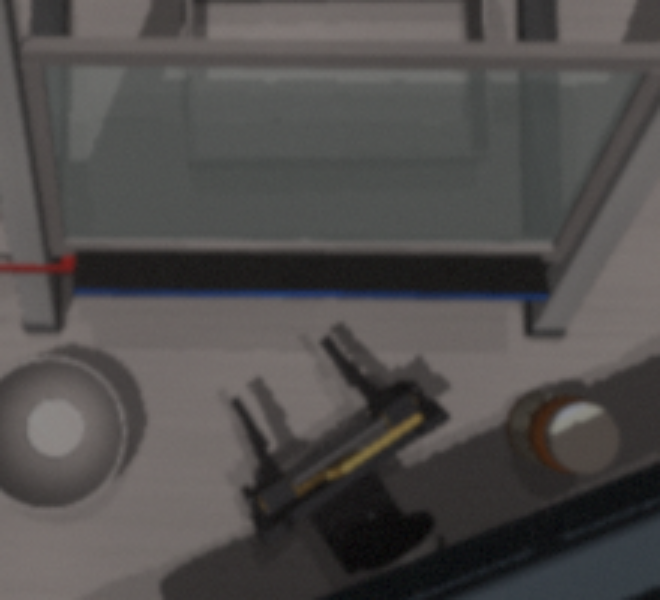

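View pics/wrist2.png

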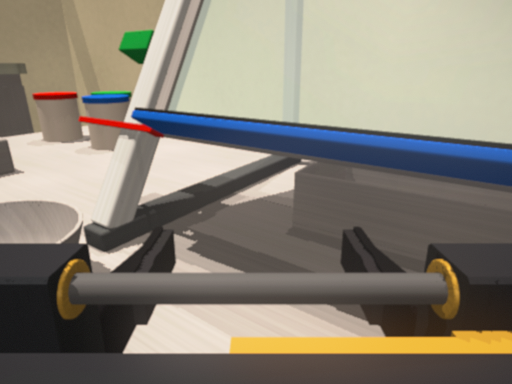

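Request:
{"name": "play_rows", "arguments": {
  "series": [
    [1,0,0.09,0.075,0,0,0],
    [1,0,0.09,0.075,0,0,0],
    [1,0,0.09,0.075,0,0,0],
    [1,-0.01,0.085,0.075,0,0,0],
    [1,-0.035,0.015,0.011,0,0,0],
    [1,-0.035,0.015,0.011,0,0,0]
  ]
}}

```text
time: 5.53
position: [0.4878, -0.0321, 0.098]
tool_rot: [0.312, 0.634, -0.343, 0.619]
ft_force: [0.3, 1.1, 0.7]
grip_width: 0.0871
```

Request:
{"name": "play_rows", "arguments": {
  "series": [
    [1,-0.035,0.015,0.011,0,0,0],
    [1,-0.035,0.015,0.011,0,0,0]
  ]
}}

```text
time: 5.7
position: [0.4916, -0.033, 0.1043]
tool_rot: [0.313, 0.635, -0.343, 0.617]
ft_force: [-0.1, -0.1, -0.9]
grip_width: 0.0873
```

Request:
{"name": "play_rows", "arguments": {
  "series": [
    [1,-0.035,0.015,0.011,0,0,0],
    [1,-0.035,0.015,0.011,0,0,0]
  ]
}}

```text
time: 5.87
position: [0.4954, -0.0331, 0.1098]
tool_rot: [0.313, 0.636, -0.344, 0.617]
ft_force: [-6.7, -1.6, -2.7]
grip_width: 0.0868
```

```bash
python3 log.py
python3 - <<'E'
from plan import *
import cv2
from rig import eyes
for n in('scene','wrist','top'): cv2.imwrite(f'pics/{n}3.png',eyes.camera(n)[:,:,::-1])
a=cv2.imread("pics/scene3.png")[90:240,200:400];cv2.imwrite("pics/scene3z.png",cv2.resize(a,None,fx=3,fy=3))
q,p,o=now();print('Rfinger',p+o.apply(F))
E
```

```text
5.8667 [-0.974  1.28   2.254  1.583  1.52  -1.96 ] [ 0.4954 -0.0331  0.1098]
Rfinger [ 0.54515474 -0.06101373  0.10896079]
```

View pics/scene3z.png

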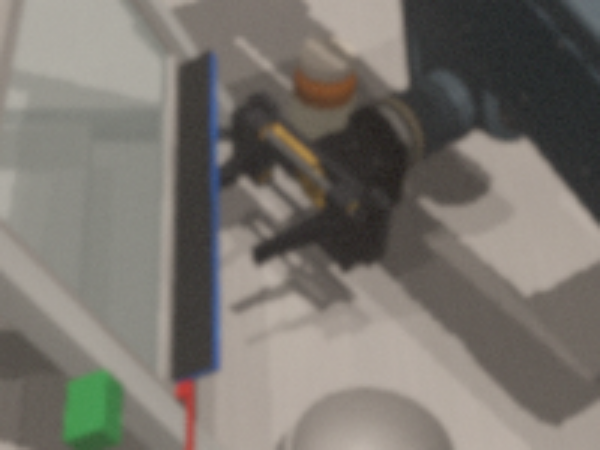

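View pics/wrist3.png

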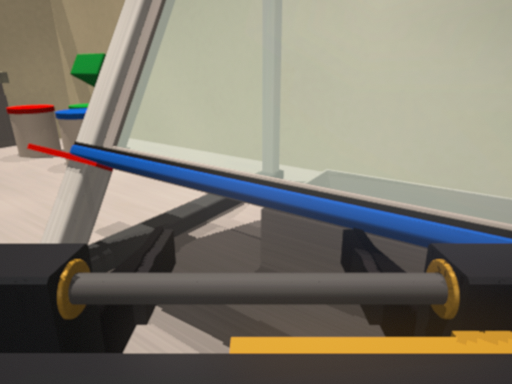

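```bash
cat > meas.py <<'E'
import sys
from h import *
G=[.50033931,-.03735044,.00784591]
def red(im,w):
    h=cv2.cvtColor(im,cv2.COLOR_BGR2HSV)
    m=cv2.inRange(h,(0,120,60),(8,255,255))|cv2.inRange(h,(172,120,60),(180,255,255))
    k=np.zeros_like(m)
    if w=='scene':k[130:290,170:290]=255
    else:k[100:230,160:235]=255
    m&=k;ys,xs=np.nonzero(m);return xs,ys
if __name__=='__main__':
  for t in sys.argv[1:]:
    res={}
    for w in('scene','top'):
        xs,ys=red(cv2.imread(f'pics/{w}{t}.png'),w);res[w]=(xs,ys)
        if w=='scene': i=ys>ys.max()-6; res['s']=(xs[i].mean(),ys.max()+.5)
        else: i=xs<xs.min()+6; res['t']=(xs.min()-.5,ys[i].mean())
    X=tri(res['s'],res['t']);v=R.from_euler('z',-G[2]).apply(X-[G[0],G[1],0])
    print(t,res['s'],res['t'],'tip guard',v.round(4),'along',(v@zl).round(4),'out',(v@xl).round(4))
E
python3 meas.py 0 1 2 3
```

```text
0 (np.float64(263.5), np.float64(264.5)) (np.float64(177.5), np.float64(208.5)) tip guard [0.0412 0.3244 0.1139] along 0.1192 out -0.0213
1 (np.float64(263.5), np.float64(264.5)) (np.float64(177.5), np.float64(208.5)) tip guard [0.0412 0.3244 0.1139] along 0.1192 out -0.0213
2 (np.float64(263.5), np.float64(264.5)) (np.float64(177.5), np.float64(208.5)) tip guard [0.0412 0.3244 0.1139] along 0.1192 out -0.0213
3 (np.float64(262.8), np.float64(263.5)) (np.float64(176.5), np.float64(208.0)) tip guard [0.0423 0.3255 0.1203] along 0.1253 out -0.0235
```

Request:
{"name": "play_rows", "arguments": {
  "series": [
    [1,0.004,-0.041,-0.028,0,0,0],
    [1,0.004,-0.041,-0.028,0,0,0],
    [1,-0.044,0.018,0.014,0,0,0],
    [1,-0.044,0.018,0.014,0,0,0],
    [1,-0.044,0.018,0.014,0,0,0],
    [1,-0.044,0.018,0.014,0,0,0]
  ]
}}

```text
time: 6.52
position: [0.4957, -0.0337, 0.1266]
tool_rot: [0.313, 0.635, -0.344, 0.617]
ft_force: [-6.5, -2.3, -2.7]
grip_width: 0.0871
```

Request:
{"name": "play_rows", "arguments": {
  "series": [
    [1,-0.044,0.018,0.014,0,0,0],
    [1,-0.044,0.018,0.014,0,0,0],
    [1,-0.044,0.018,0.014,0,0,0],
    [1,-0.044,0.018,0.014,0,0,0],
    [1,-0.044,0.018,0.014,0,0,0],
    [1,-0.044,0.018,0.014,0,0,0]
  ]
}}

```text
time: 7.02
position: [0.5105, -0.0336, 0.1524]
tool_rot: [0.313, 0.635, -0.344, 0.617]
ft_force: [-4.9, -2.8, -4.3]
grip_width: 0.0872
```

```bash
python3 log.py
python3 - <<'E'
from plan import *
import cv2
from rig import eyes
for n in('scene','wrist','top'): cv2.imwrite(f'pics/{n}4.png',eyes.camera(n)[:,:,::-1])
q,p,o=now();f=p+o.apply(F);print('Rfinger',f,o.as_matrix().round(3))
r=f-[.5003,-.037,0];print('along',r@[.5,0,.866],'out',r@[.866,0,-.5])
E
python3 meas.py 0 4
```

```text
7.0167 [-0.936  1.153  2.264  1.615  1.529 -1.843] [ 0.5105 -0.0336  0.1524]
Rfinger [ 0.56011706 -0.06140591  0.15184239] [[-0.041  0.822  0.568]
 [-0.028  0.567 -0.823]
 [-0.999 -0.049 -0.   ]]
along 0.16140403596411115 out -0.024119618775045766
0 (np.float64(263.5), np.float64(264.5)) (np.float64(177.5), np.float64(208.5)) tip guard [0.0412 0.3244 0.1139] along 0.1192 out -0.0213
4 (np.float64(252.0), np.float64(255.5)) (np.float64(173.5), np.float64(198.0)) tip guard [0.0647 0.3263 0.1543] along 0.166 out -0.0211
```

View pics/wrist4.png

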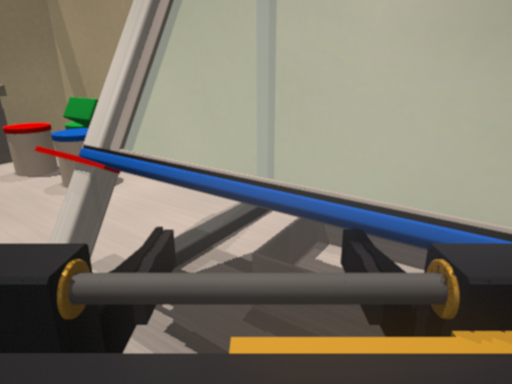

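View pics/scene4.png

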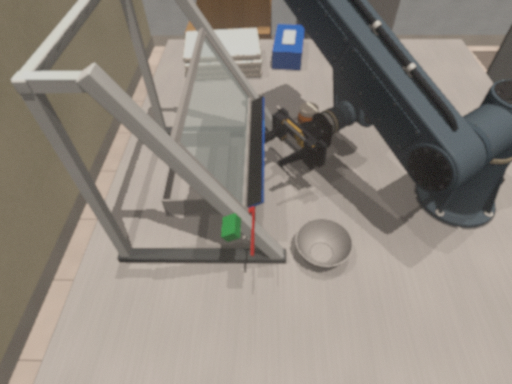

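The window is rising: the pointer is 47 mm up, now at about (252,250) in the scene view, and the clip is still at (231,227). I'll push a further 35 mm.

Request:
{"name": "play_rows", "arguments": {
  "series": [
    [1,-0.044,0.018,0.014,0,0,0],
    [1,-0.044,0.018,0.014,0,0,0],
    [1,-0.044,0.018,0.014,0,0,0],
    [1,-0.044,0.018,0.014,0,0,0],
    [1,-0.044,0.018,0.014,0,0,0],
    [1,-0.044,0.018,0.014,0,0,0],
    [1,-0.044,0.018,0.014,0,0,0]
  ]
}}

```text
time: 7.75
position: [0.5276, -0.0335, 0.1827]
tool_rot: [0.313, 0.635, -0.344, 0.617]
ft_force: [-3.5, -1.0, -4.4]
grip_width: 0.0871
```

```bash
python3 log.py
python3 - <<'E'
from plan import *
import cv2
from rig import eyes
for n in('scene','wrist','top'): cv2.imwrite(f'pics/{n}5.png',eyes.camera(n)[:,:,::-1])
a=np.hstack([cv2.resize(cv2.imread("pics/scene5.png")[190:270,200:280],None,fx=5,fy=5,interpolation=cv2.INTER_CUBIC),cv2.resize(cv2.imread("pics/top5.png")[150:230,160:240],None,fx=5,fy=5,interpolation=cv2.INTER_CUBIC)]);cv2.imwrite("pics/z5.png",a)
q,p,o=now();f=p+o.apply(F);r=f-[.5003,-.037,0];print('along',r@[.5,0,.866],'out',r@[.866,0,-.5])
E
python3 meas.py 0 5
```

```text
7.75 [-0.894  1.052  2.247  1.65   1.532 -1.726] [ 0.5276 -0.0335  0.1827]
along 0.1963798999675362 out -0.02437680206543645
0 (np.float64(263.5), np.float64(264.5)) (np.float64(177.5), np.float64(208.5)) tip guard [0.0412 0.3244 0.1139] along 0.1192 out -0.0213
5 (np.float64(242.56521739130434), np.float64(247.5)) (np.float64(170.5), np.float64(189.5)) tip guard [0.0824 0.3269 0.1858] along 0.2021 out -0.0215
```

View pics/z5.png

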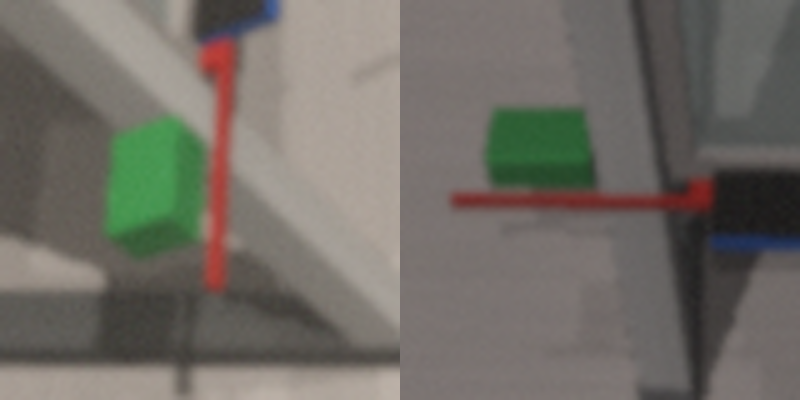

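```bash
cat > clip.py <<'E'
from h import *
from meas import G
c8=np.array([[i,j,k] for i in(-.016,.016) for j in(-.025,.025) for k in(-.012,.012)])
for w in('scene','top'):
    print(w,[(tuple((c*1000).astype(int)),tuple(u.round(1))) for c,u in zip(c8,proj(lip(G,0,c8+[-.0017,.278,.217]),w))])
# pointer 6mm bar at x~-.0215
for z in (.198,.2021):
  for w in('scene','top'):
    print(z,w,proj(lip(G,0,[[-.0215,.26,z],[-.0215,.325,z]]),w).round(1).tolist())
E
python3 clip.py
```

```text
scene [((np.int64(-16), np.int64(-25), np.int64(-12)), (np.float64(241.7), np.float64(217.1))), ((np.int64(-16), np.int64(-25), np.int64(12)), (np.float64(235.4), np.float64(211.0))), ((np.int64(-16), np.int64(25), np.int64(-12)), (np.float64(240.6), np.float64(237.1))), ((np.int64(-16), np.int64(25), np.int64(12)), (np.float64(233.9), np.float64(231.2))), ((np.int64(16), np.int64(-25), np.int64(-12)), (np.float64(229.1), np.float64(221.5))), ((np.int64(16), np.int64(-25), np.int64(12)), (np.float64(222.6), np.float64(215.6))), ((np.int64(16), np.int64(25), np.int64(-12)), (np.float64(227.4), np.float64(241.3))), ((np.int64(16), np.int64(25), np.int64(12)), (np.float64(220.6), np.float64(235.7)))]
top [((np.int64(-16), np.int64(-25), np.int64(-12)), (np.float64(201.4), np.float64(188.0))), ((np.int64(-16), np.int64(-25), np.int64(12)), (np.float64(200.2), np.float64(181.9))), ((np.int64(-16), np.int64(25), np.int64(-12)), (np.float64(180.5), np.float64(187.7))), ((np.int64(-16), np.int64(25), np.int64(12)), (np.float64(178.8), np.float64(181.6))), ((np.int64(16), np.int64(-25), np.int64(-12)), (np.float64(202.7), np.float64(177.5))), ((np.int64(16), np.int64(-25), np.int64(12)), (np.float64(201.6), np.float64(171.3))), ((np.int64(16), np.int64(25), np.int64(-12)), (np.float64(182.2), np.float64(177.2))), ((np.int64(16), np.int64(25), np.int64(12)), (np.float64(180.6), np.float64(171.0)))]
0.198 scene [[244.9, 221.0], [243.6, 247.6]]
0.198 top [[198.7, 191.0], [171.6, 190.6]]
0.2021 scene [[243.8, 220.0], [242.4, 246.7]]
0.2021 top [[198.5, 189.9], [171.3, 189.6]]
```

```bash
cat >> clip.py <<'E'
mm=lambda *a:np.array(a)/1000
ob=[('scene',(16,-25,12),(223.6,216.4)),('scene',(-16,25,-12),(240,238)),('scene',(16,25,-12),(228.6,241)),('scene',(16,25,12),(221.4,237)),('scene',(-16,-25,12),(235,213)),
('top',(-16,25,12),(177.6,181.4)),('top',(16,25,12),(179,171.6)),('top',(-16,25,-12),(178,186.3)),('top',(-16,-25,-12),(None,187.6)),('top',(-16,-25,12),(None,182.2)),('top',(16,-25,12),(None,171.6))]
def f(q):
    o=[]
    for w,c,u in ob:
        v=proj(lip(G,0,mm(*c)+q),w)[0]
        o+=[v[i]-u[i] for i in(0,1) if u[i] is not None]
    return np.array(o)
r=least_squares(f,[0,.28,.217],loss='soft_l1');print(r.x,r.fun.round(1),np.sqrt(np.diag(np.linalg.inv(r.jac.T@r.jac))))
E
python3 clip.py|tail -3
```

```text
0.2021 top [[198.5, 189.9], [171.3, 189.6]]
[-0.00305478  0.28152868  0.21801482] [-0.9  0.1  0.8  0.2 -1.   1.4 -0.7 -0.3  0.6 -1.1 -0.5  0.4  0.  -0.5
  0.9  1.6  0.6 -0.1 -0.2] [0.00156869 0.00125477 0.00189924]
```

Request:
{"name": "play_rows", "arguments": {
  "series": [
    [1,-0.03,0.0125,0.0095,0,0,0],
    [1,-0.03,0.0125,0.0095,0,0,0],
    [1,-0.03,0.0125,0.0095,0,0,0],
    [1,-0.03,0.0125,0.0095,0,0,0],
    [1,-0.03,0.0125,0.0095,0,0,0],
    [1,0,0,0,0,0,0]
  ]
}}

```text
time: 8.4
position: [0.5364, -0.0335, 0.1983]
tool_rot: [0.313, 0.634, -0.344, 0.618]
ft_force: [-1.5, -0.1, -3.1]
grip_width: 0.087
```

```bash
python3 log.py
python3 - <<'E'
from plan import *
import cv2
from rig import eyes
for n in('scene','wrist','top'): cv2.imwrite(f'pics/{n}6.png',eyes.camera(n)[:,:,::-1])
a=np.hstack([cv2.resize(cv2.imread("pics/scene6.png")[190:270,200:280],None,fx=5,fy=5,interpolation=cv2.INTER_CUBIC),cv2.resize(cv2.imread("pics/top6.png")[150:230,160:240],None,fx=5,fy=5,interpolation=cv2.INTER_CUBIC)]);cv2.imwrite("pics/z6.png",a)
q,p,o=now();f=p+o.apply(F);r=f-[.5003,-.037,0];print('along',r@[.5,0,.866],'out',r@[.866,0,-.5])
E
python3 meas.py 0 5 6
```

```text
8.4 [-0.874  1.002  2.236  1.667  1.532 -1.668] [ 0.5364 -0.0335  0.1983]
along 0.21330511660698956 out -0.024487108175387004
0 (np.float64(263.5), np.float64(264.5)) (np.float64(177.5), np.float64(208.5)) tip guard [0.0412 0.3244 0.1139] along 0.1192 out -0.0213
5 (np.float64(242.56521739130434), np.float64(247.5)) (np.float64(170.5), np.float64(189.5)) tip guard [0.0824 0.3269 0.1858] along 0.2021 out -0.0215
6 (np.float64(237.5), np.float64(243.5)) (np.float64(169.5), np.float64(185.5)) tip guard [0.091  0.3263 0.1993] along 0.2181 out -0.0208
```

View pics/z6.png

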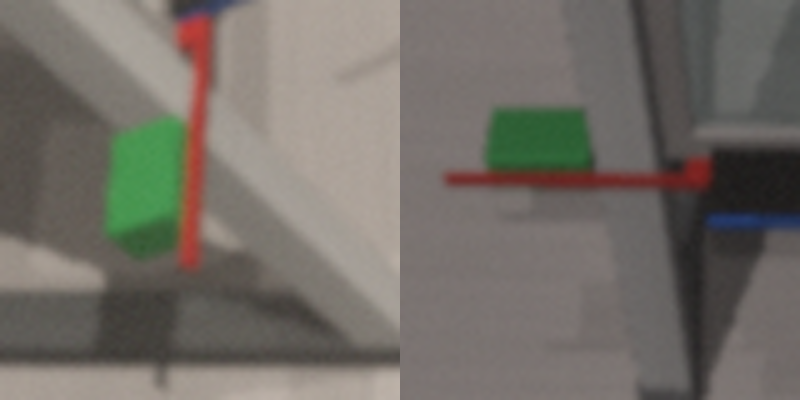

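View pics/wrist6.png

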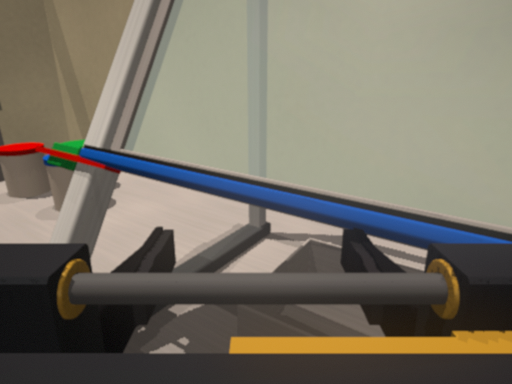

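The pointer is at 0.218 along the track and the clip's centre at 0.218. In the wrist view the pointer crosses the middle of the clip. Next I'll lower the fingers off the lip and back them out.

Request:
{"name": "play_rows", "arguments": {
  "series": [
    [1,0.044,-0.018,-0.014,0,0,0],
    [1,0.088,-0.036,-0.028,0,0,0],
    [1,0.088,-0.036,-0.028,0,0,0],
    [1,0,-0.09,-0.075,0,0,0],
    [1,0,-0.09,-0.075,0,0,0],
    [1,0,-0.09,-0.075,0,0,0],
    [1,0,-0.09,-0.075,0,0,0],
    [1,0,-0.09,-0.075,0,0,0],
    [1,0,0,0,0,0,0],
    [1,0,0,0,0,0,0]
  ]
}}

```text
time: 9.38
position: [0.4657, -0.0289, 0.1787]
tool_rot: [0.315, 0.634, -0.344, 0.617]
ft_force: [-0.2, -0.3, -1.0]
grip_width: 0.0874
```

```bash
python3 log.py
python3 - <<'E'
from plan import *
import cv2
from rig import eyes,robot
for n in('scene','wrist','top'): cv2.imwrite(f'pics/{n}7.png',eyes.camera(n)[:,:,::-1])
a=np.hstack([cv2.resize(cv2.imread("pics/scene7.png")[190:270,200:280],None,fx=5,fy=5,interpolation=cv2.INTER_CUBIC),cv2.resize(cv2.imread("pics/top7.png")[150:230,160:240],None,fx=5,fy=5,interpolation=cv2.INTER_CUBIC)]);cv2.imwrite("pics/z7.png",a)
print(robot.get_obs()['ft_force'])
E
python3 meas.py 6 7
```

```text
9.3833 [-1.052  1.168  2.387  1.513  1.494 -1.981] [ 0.4657 -0.0289  0.1787]
[0.18492341 0.56402922 0.29333339]
6 (np.float64(237.5), np.float64(243.5)) (np.float64(169.5), np.float64(185.5)) tip guard [0.091  0.3263 0.1993] along 0.2181 out -0.0208
7 (np.float64(237.5), np.float64(243.5)) (np.float64(169.5), np.float64(185.5)) tip guard [0.091  0.3263 0.1993] along 0.2181 out -0.0208
```

View pics/z7.png

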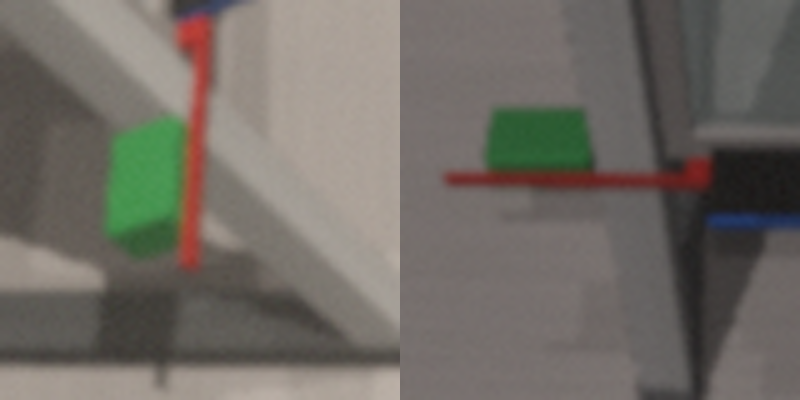

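View pics/scene7.png

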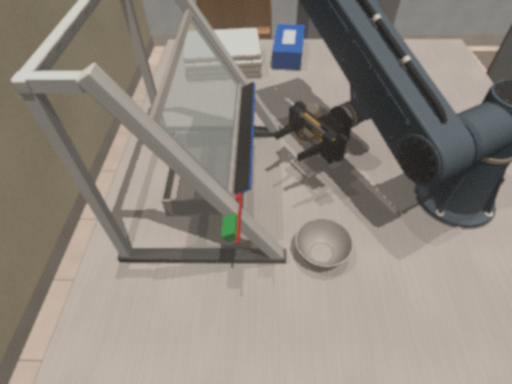

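View pics/top7.png

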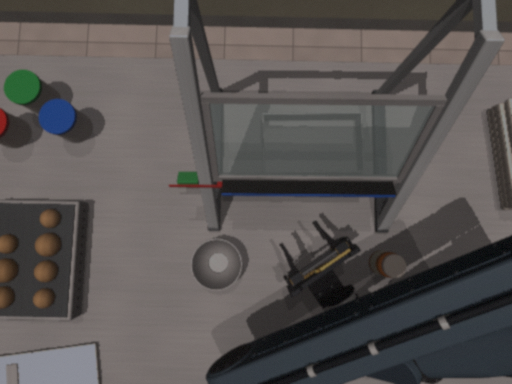

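The window held when the fingers came off: the pointer's pixels match before and after. The hand is free, with about 0 N on the wrist. The bowl (218,264), the jar (390,265) and the clip are where they were.

```bash
python3 -c "
from rig import ticket
print(ticket.hand_in())"
```

```text
the job is handed in; nothing more can be done
None
```

I pushed the window up about 99 mm with the right fingertip beneath the blue lip, with the gripper open and pointing forward and left. I then lowered the finger off the lip and backed the hand out before handing in; no verdict was reported.

**Last checks**
- **Pointer:** it stood at about 0.216–0.218 m along the track, and the clip's centre at about 0.218 m (fit uncertainty about 2 mm, against the 12 mm allowed). It looked the same in the pictures before and after the hand left.
- **Clip, bowl and jar:** they show no visible shift in the pictures.
- **Pan:** the arm never went near it. I did not measure its position separately.
- **Hand:** it was clear of everything, with under 1 N on the wrist, and the job took about 9.5 s.

**Disagreements**
- **First touch:** the fingertip was further in than planned and the force pointed mostly outwards (about 7 N). I backed off 10 mm and pushed again, nearer the middle of the lip. The force still pointed partly outwards, but it stayed below 8 N each time I read it.
- **Pointer readings:** the two ways of measuring its height differed by 2–4 mm.

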